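# Stand the toppled chopstick caddy back up and raise its guard

### The job

The guard bar at the end of the low stainless shelf was left down, so the black chopstick caddy has toppled and leans over the lip. With the fingertips, push the caddy back until it stands upright on its base on the shelf, and only then push the orange-sleeved guard bar up until it is fully upright. Only push: do not grip or lift anything, and leave the plate stack, the glass bowl, the chopsticks and the shelf's side knob alone.

Things in the scene. Friction and masses are not known exactly. Their poses are not given: they have to be found in the camera images.
- shelf: Low fixed stainless shelf, 200 mm (x) by 226 mm (y, -160 to +66 mm), top 70 mm above the counter; origin on the counter, z up. Its +y end carries a fixed upright lip 45 mm tall (130 mm along x, near face at y = +45 mm, 6 mm thick); the hinged guard is just outside it. The shelf-angle knob sits on the +x side at y = -90 mm.
- caddy: Empty loose black box, 90 mm (x) by 76 (y) by 140 tall (z, to the open mouth), 0.2 kg; origin at the centre of its underside. It leans 45 deg to the shelf's +y: lower edge of its +y side on the shelf near shelf y = 0, that side on the lip's top edge, mouth overhanging. Pushed at the rim to the shelf's -y it turns about that edge; under 30 deg of tilt it drops onto its base by itself.
- caddy_rim (a point): Middle of the upper edge of the caddy's +y side: at the start the point that overhangs farthest beyond the lip, about 100 mm above the shelf top.
- guard (a joint): Angle of the guard bar: 0 = level, pointing out in the shelf's +y; 1.571 = fully upright, at its stop. It starts between 0.4 and 0.75 and stays where it is left (friction 0.2 N m).
- guard_bar (a point): Middle of the guard's free cross bar, in its orange sleeve (16 mm thick, 90 mm long). The guard is a U of 10 mm wire, open inside, 164 mm wide; the cross bar is parallel to the shelf's x, 150 mm from the hinge line. Push it from outside (from +y) towards -y; it swings up.
- guard_hinge (a point): Middle of the guard's hinge line (parallel to the shelf's x), at shelf y = +62 mm, 66 mm above the counter.
- angle_knob (a joint): Knob on the shelf's +x side, 36 mm wide; leave it where it is (0).
- plates: Stack of white ceramic plates, 130 mm across, 58 mm tall, standing on the counter; origin at the centre of its underside. Leave alone.
- bowl: Glass bowl, 120 mm across, 60 mm tall, on the counter; origin at the centre of its underside. Leave alone.
- chopsticks: Two wooden chopsticks lying side by side along the body's y on two small rests, 16 mm tall in all, reaching from y = -34 to +184 mm; origin under the first rest. Leave alone.
Things that resemble listed ones, but are neither listed nor needed, are in the scene too. Of the things shaped like the caddy, the black one is meant.

How it is judged:
By the outcome, as a careful person would: the job done as asked, in the order asked, and still so for the second after the job is handed in, with the robot touching nothing.
It also fails if it takes over 50 s, if anything falls off the work surface, if the arm or the gripper's body presses on something with over 40 N, if the wrist force passes 120 N, or if a joint passes its speed limit or range.

### The arm

A 6-joint arm with a two-finger parallel gripper is mounted at the origin on the work surface. World frame = base frame: x ahead of the robot, y to its left, z up, the work surface at z = 0. Lengths are in m, angles in degrees, forces in N, time in s.
With the tool pointing down it reaches from about 0.375 to 0.9 m from the base axis. Payload 3.1 kg.
Tool frame: the origin (TCP) lies between the finger pads; the fingertips stand bot.tip_extent ahead of it and the grasp point (between the pads) lies 2 mm behind it (bot.tip_extent is the distance from the TCP to the fingertips, in m); z points along the fingers, y is the direction in which the jaws open and shut (so a half turn about z gives the same grasp; the last joint's range is limited). The gripper opens to 87 mm and grips with 3 to 60 N. Pads are 19 mm wide; open, the fingers measure 117 mm over their backs; the gripper's body (75 mm by 190 mm) begins 51 mm behind the grasp point.
Start: joints at [55.892, 30.224, 82.088, -0, 67.689, -10.227], TCP at [0.253, 0.571, 0.24] pointing down, gripper open.
Joint ranges: [-176.69, 176.69], [-43.24, 126.21], [12.49, 139.97], [-82, 262], [0, 151.66], [-163.58, 163.58]. Speed limits (degrees/s): [159.86, 159.86, 180, 180, 180, 180].

### API

Orientations are given as a 3x3 rotation matrix whose columns are the frame's x, y, z axes.
In Python, from rig import bot, imaging, recognise, masks_of, mark_of gives the robot as it stands.
- The arm moves only by the tool send_rows, never from a script. Its argument "plan" is a list that holds one entry, the list of rows, each a list of 5 numbers: the shift along the world's x, y, z normalised to -1 to 1, where 1 is 0.03 m, then the turn about the world's z normalised to -1 to 1, where 1 is 0.1 rad, then the closure, from -1 (fully open) to 1 (shut). A call has 1 to 20 rows; each row shifts and turns the commanded pose from where the row before left it; what a row does not reach is not made up. A row lasts 1/10 s, in which the tool goes at most 50 mm and 8.59 degrees, less where a joint would pass 70% of its speed; a pose out of reach is approached as far as the arm can. A call with a number of a shift or a turn outside -1 to 1 is refused whole. A call with a gripper value outside its range is refused whole. The fingers move at their own pace and stop on an object; the grip force is fixed at half the most. Time passes only in rows, so rows that do not move let the fingers close. It gives the time, the measured TCP pose, the force and the opening at its end, in the units of the state.
- bot.read_state(): the state, without advancing time (a new reading comes with each control period).
- imaging.capture(name): name is "scene" or "top" or "wrist"; returns a dict with "img" (420x560x3 uint8, blue, green, red), "mtx" (3x3 intrinsics, pixels), "distortion" ([k1, k2, p1, p2, k3] as OpenCV has them; the pictures are not rectified), "pose" (4x4, takes a point from camera to world coordinates); the wrist camera has in their place "T_tool_cam" (4x4, takes a point from camera to tool coordinates, whose origin is the TCP and whose axes are the flange's). Camera axes: x right, y down, z forward; pixel columns grow to the right and rows downward; lengths in m; the calibration is good to about 2 mm. A picture is of the moment at which its call begins: read the wrist's pose just before it. There is no depth.
- bot.hand_in(): hands the job in, once; it reports no verdict.
Trained networks look in the newest picture that a camera, given by its name, has taken for a name from the list of things; names that differ only in an ending like _2 or _b are one class to them, and where a whole thing is asked for, a point or a joint stands for the part that bears it (a point fixed in the world has none). Each returns a list of dicts, best first, with "conf" (0 to 1); they miss things now and then, are a little off and sometimes report something else, mostly with a low value. They report only what shows in the picture. A call takes as long as a camera call. They do not tell look-alikes from the thing itself.
- recognise(camera, target): "at" ([x, y, z] in m, in world coordinates, good to about 4 mm: the middle of the surface that is visible of it).
- masks_of(camera, target): "region" (420x560 bool, what is visible of it).
- mark_of(camera, target): "at" ([x, y, z] in m, in world coordinates, good to about 4 mm: a listed point, or the origin of a listed thing).
The state is a dict: "time_s": time; "joint_positions": joint angles; "qvel": joint speeds; "tau": joint torques, N m; "position": TCP position; "tcp_rot": TCP orientation; "force": force on the tool from outside, world axes, zero at the start; "moment": the same for the moment, N m; "opening": opening from 0.0 (shut) to 1.0 (fully open).
Only numpy, scipy, OpenCV 4.12 (cv2) and the standard library are available. Lean on these libraries where they do the work, as an engineer would, in place of code of your own. Each camera call takes 0.05 s, during which the arm holds its last target.

## Working session

There is one attempt and no reset: what is moved stays moved. The work goes in short steps, Python scripts to look and compute and a tool call to move; the robot and the scene stay as the last step left them, time stands still between calls to the robot, and variables do not carry over. Pictures are saved under pics/ and viewed, and the job is handed in when it is done.

Besides the shell and the picture viewer there is one more tool, called after "Emit:" by a JSON object that holds its "op" and its "data". send_rows: Moves the arm, as the interface text tells. Its arguments: {"type":"object","properties":{"plan":{"type":"array"}},"required":["plan"]}

```bash
mkdir -p pics; ls; python3 - <<'E'
from rig import bot, imaging, recognise, masks_of, mark_of
import cv2
for c in ["scene","top"]:
    d=imaging.capture(c); cv2.imwrite(f"pics/{c}0.png",d["img"])
    for t in ["shelf","caddy","caddy_rim","guard_bar","guard_hinge","plates","bowl","chopsticks","angle_knob"]:
        try: print(c,t,[(round(r["conf"],2),[round(float(v),3) for v in r["at"]]) for r in mark_of(c,t)])
        except Exception as e: print(c,t,e)
print(bot.tip_extent, bot.read_state())
E
```

```text
pics
scene shelf []
scene caddy [(0.96, [0.235, -0.272, 0.037]), (0.88, [0.549, -0.097, 0.104]), (0.82, [0.796, 0.008, 0.037])]
scene caddy_rim [(0.9, [0.531, 0.026, 0.169]), (0.88, [0.335, -0.172, 0.075]), (0.7, [0.837, -0.127, 0.079]), (0.25, [0.517, -0.014, 0.07])]
scene guard_bar [(0.63, [0.488, 0.106, 0.149])]
scene guard_hinge [(0.57, [0.518, -0.013, 0.065])]
scene plates [(0.55, [0.555, -0.36, -0.001])]
scene bowl [(0.68, [0.692, 0.116, 0.001]), (0.4, [0.532, -0.078, 0.002])]
scene chopsticks [(0.57, [0.468, 0.204, -0.0])]
scene angle_knob it knows: bowl, caddy, caddy_rim, chopsticks, guard_bar, guard_hinge, plates, shelf
top shelf [(0.8, [0.531, -0.075, 0.001])]
top caddy [(0.94, [0.797, 0.008, 0.041]), (0.77, [0.552, -0.098, 0.097]), (0.72, [0.231, -0.27, 0.041])]
top caddy_rim [(0.84, [0.333, -0.171, 0.075]), (0.82, [0.525, 0.026, 0.166]), (0.75, [0.833, -0.123, 0.077])]
top guard_bar [(0.95, [0.493, 0.112, 0.149])]
top guard_hinge [(0.91, [0.518, -0.016, 0.064])]
top plates [(0.96, [0.555, -0.357, 0.001])]
top bowl [(0.59, [0.69, 0.115, 0.001])]
top chopsticks [(0.93, [0.4
[... 201 characters left out ...]
  8.20868988e+01,  1.53584266e-05,
        6.76891686e+01, -1.02289595e+01]), 'qvel': array([-0.03410479,  0.03329395,  0.07315645, -0.00392553,  0.05560427,
        0.03664119]), 'tau': array([-1.47766473e-04, -4.39998686e+01, -1.76988226e+01,  6.34792191e-02,
        5.03024796e-02,  2.98098041e-05]), 'position': array([0.25297986, 0.57149693, 0.23957326]), 'tcp_rot': array([[-9.14406456e-01,  4.04797273e-01,  2.25810406e-05],
       [ 4.04797274e-01,  9.14406455e-01,  3.37850555e-05],
       [-6.97215092e-06,  4.00340166e-05, -9.99999999e-01]]), 'force': array([ 0.9197829 , -0.11437806, -0.59943692]), 'moment': array([-0.05255075, -0.02124958, -0.07432022]), 'opening': 0.9950184105975483}
```

View pics/scene0.png

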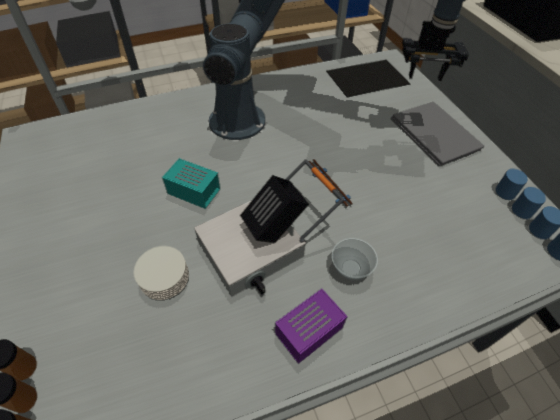

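View pics/top0.png

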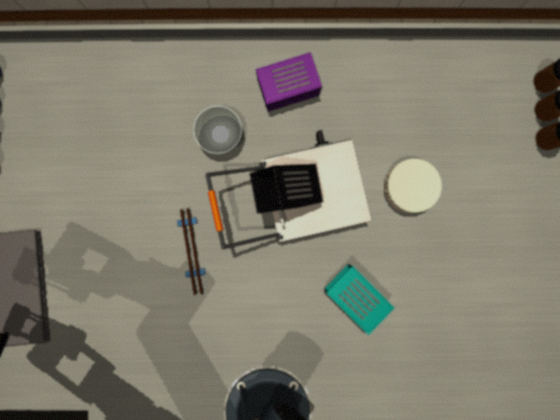

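Scene picture: the black leaning box on the shelf is at (273,208), or (287,188) in the top view. Its look-alikes are the teal box at (192,182) and the purple box at (310,323). The orange bar is at (328,183), the bowl at (353,260), the plates at (162,272) and the knob at (258,284). I choose the black one and will check it in a crop.

```bash
python3 - <<'E'
from rig import bot, imaging, recognise, masks_of, mark_of
import cv2, numpy as np
d=imaging.capture("top"); im=d["img"]
s=cv2.imread("pics/scene0.png")[140:300,180:400]
a=cv2.resize(im[120:270,170:390],None,fx=2.5,fy=2.5,interpolation=cv2.INTER_CUBIC)
cv2.imwrite("pics/crop1.png",a)
cv2.imwrite("pics/crop2.png",cv2.resize(s,None,fx=3,fy=3,interpolation=cv2.INTER_CUBIC))
K,D,T=d["mtx"],np.array(d["distortion"]),np.array(d["pose"])
def ray(p,z):
    u=cv2.undistortPoints(np.array([[p]],float),K,D)[0,0]; v=T[:3,:3]@[u[0],u[1],1]; return T[:3,3]+v*(z-T[2,3])/v[2]
# orange bar yaw
hsv=cv2.cvtColor(im,cv2.COLOR_BGR2HSV); m=cv2.inRange(hsv,(5,150,120),(20,255,255)); m[:, :190]=0;m[:,240:]=0
ys,xs=np.nonzero(m); P=np.array([ray((x,y),0.149)[:2] for x,y in zip(xs,ys)])
c=P.mean(0);w,V=np.linalg.eigh(np.cov(P.T));print("bar",c,len(P),V[:,1],np.degrees(np.arctan2(V[1,1],V[0,1])))
for r in masks_of("top","shelf")[:1]:
    c=max(cv2.findContours(r["region"].astype(np.uint8),0,1)[0],key=cv2.contourArea)
    W=np.array([ray(p[0],0.07)[:2] for p in c],np.float32); print("shelf",r["conf"],cv2.minAreaRect(W))
# corners from picture, right edge
print("right edge",ray((352,141),.07),ray((370,219),.07))
E
```

```text
bar [0.49302558 0.10939036] 274 [-0.97553153 -0.21985956] -167.2992156876725
shelf 0.97 ((0.5469494462013245, -0.04669545590877533), (0.23723605275154114, 0.36936336755752563), 12.236795425415039)
right edge [ 0.66156887 -0.20750483  0.07      ] [ 0.47423499 -0.24810127  0.07      ]
```

View pics/crop1.png

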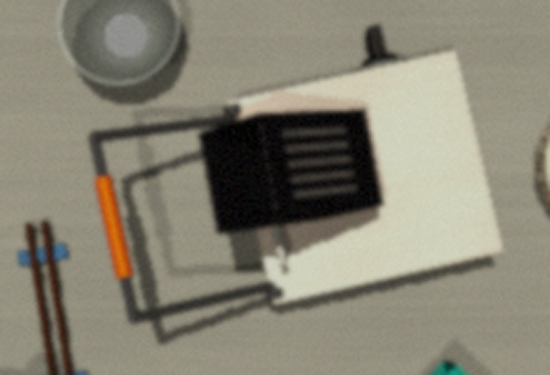

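View pics/crop2.png

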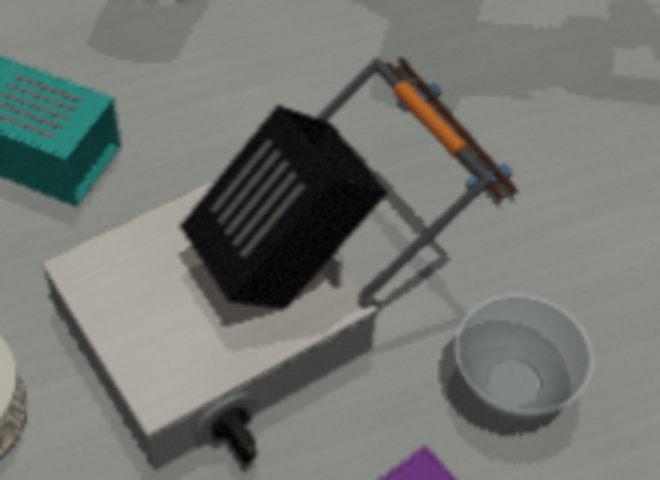

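The crops confirm it: the black box leans over the lip, with the guard bar raised partway beyond it and clear space between them. Shelf yaw is about 12.3°. I'm moving above the gap between the rim and the bar, jaws along the shelf's x and half closed.

Emit:
{"op": "send_rows", "data": {"plan": [[[0.5,-0.96,0.1,-0.52,0],[0.5,-0.96,0.1,-0.52,0],[0.5,-0.96,0.1,-0.52,0],[0.5,-0.96,0.1,-0.52,0],[0.5,-0.96,0.1,-0.52,0],[0.5,-0.96,0.1,-0.52,0],[0.5,-0.96,0.1,-0.52,0],[0.5,-0.96,0.1,-0.52,0],[0.5,-0.96,0.1,-0.52,0],[0.5,-0.96,0.1,-0.52,0],[0.5,-0.96,0.1,-0.52,0],[0.5,-0.96,0.1,-0.52,0],[0.5,-0.96,0.1,-0.52,0],[0.5,-0.96,0.1,-0.52,0],[0.5,-0.96,0.1,-0.52,0],[0.5,-0.96,0.1,-0.52,0],[0.5,-0.96,0.1,-0.52,0],[0.5,-0.9,0.1,-0.52,0],[0,0,0,0,0],[0,0,0,0,0]]]}}

```text
time_s: 3.0
position: [0.5229, 0.0545, 0.2935]
tcp_rot: [[-0.215, 0.977, -0.001], [0.977, 0.215, 0.001], [0.001, -0.0, -1.0]]
force: [0.1, 0.1, 0.3]
opening: 0.499
```

```bash
cat > look.py <<'E'
import sys,cv2,numpy as np
from rig import bot, imaging, recognise, masks_of, mark_of
n=sys.argv[1]
a=imaging.capture("scene")["img"][120:300,170:410]; b=imaging.capture("wrist")["img"]
cv2.imwrite(f"pics/{n}.png",np.hstack([cv2.resize(a,(480,360)),cv2.resize(b,(320,240)) if 0 else cv2.resize(b,(320,360))]))
for t in sys.argv[2:]:
    for c in ["scene","top"]:
        if c=="top": imaging.capture("top")
        print(c,t,[(round(r["conf"],2),np.round(r["at"],3).tolist()) for r in mark_of(c,t)])
s=bot.read_state();print(s["time_s"],s["position"],s["force"])
E
python3 look.py l1
```

```text
3.1 [0.5221057  0.05565416 0.29330602] [ 0.0884122  -0.34360833  0.15405456]
```

View pics/l1.png

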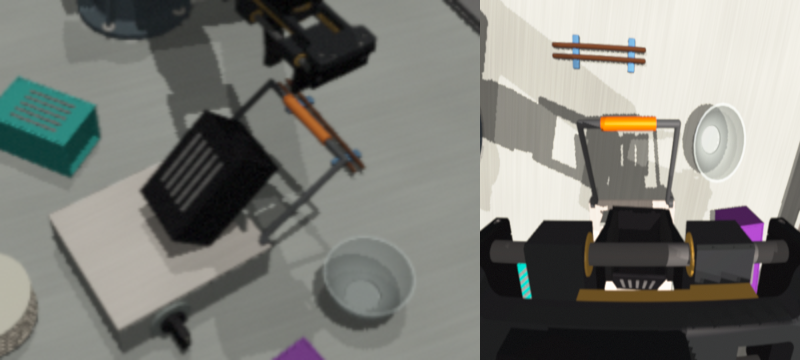

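The wrist view shows the jaws aligned with the bar and centred over the black caddy. Descending into the gap.

Emit:
{"op": "send_rows", "data": {"plan": [[[0,0,-0.8,0,0],[0,0,-0.8,0,0],[0,0,-0.8,0,0],[0,0,-0.8,0,0],[0,0,-0.8,0,0],[0,0,0,0,0],[0,0,0,0,0]]]}}

```text
time_s: 3.8
position: [0.5225, 0.0558, 0.1737]
tcp_rot: [[-0.218, 0.976, -0.001], [0.976, 0.218, 0.0], [0.0, -0.001, -1.0]]
force: [0.3, -0.0, 0.2]
opening: 0.501
```

```bash
python3 look.py l2
```

```text
3.9 [0.52371056 0.05537172 0.17482383] [-0.16693351  0.27291414 -0.12360607]
```

View pics/l2.png

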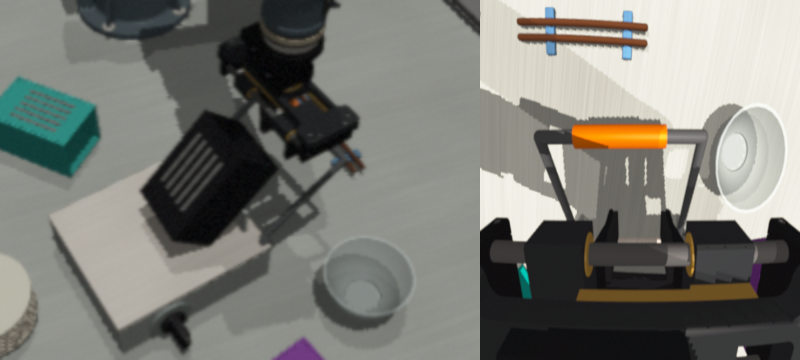

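Emit:
{"op": "send_rows", "data": {"plan": [[[0.036,-0.163,0,0,0],[0.036,-0.163,0,0,0],[0.036,-0.163,0,0,0],[0.036,-0.163,0,0,0],[0.036,-0.163,0,0,0],[0.036,-0.163,0,0,0],[0.036,-0.163,0,0,0],[0.036,-0.163,0,0,0]]]}}

```text
time_s: 4.7
position: [0.5317, 0.0152, 0.1735]
tcp_rot: [[-0.216, 0.976, -0.0], [0.976, 0.216, -0.0], [-0.0, -0.0, -1.0]]
force: [0.7, 0.5, 0.5]
opening: 0.497
```

```bash
python3 look.py l3
```

```text
4.8 [0.53192585 0.01496839 0.17348486] [-0.3489093   0.16590994 -0.33136351]
```

View pics/l3.png

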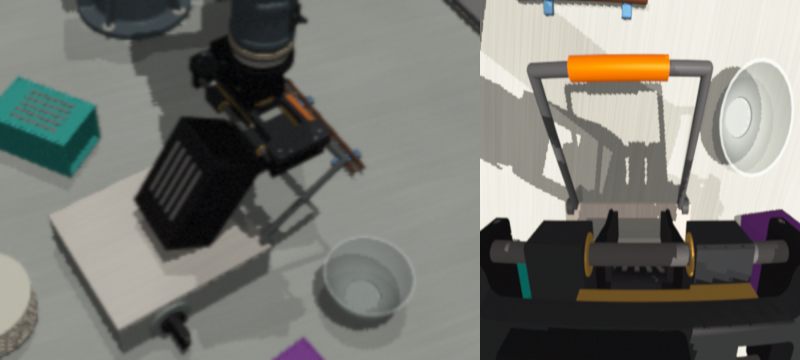

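The caddy is tilting up as planned. Continuing the push gently.

Emit:
{"op": "send_rows", "data": {"plan": [[[0.028,-0.13,0,0,0],[0.028,-0.13,0,0,0],[0.028,-0.13,0,0,0],[0.028,-0.13,0,0,0],[0.028,-0.13,0,0,0],[0,0,0,0,0],[0,0,0,0,0],[0,0,0,0,0],[0,0,0,0,0],[0,0,0,0,0]]]}}

```text
time_s: 5.8
position: [0.5358, -0.0036, 0.1736]
tcp_rot: [[-0.216, 0.976, -0.0], [0.976, 0.216, 0.0], [0.0, -0.0, -1.0]]
force: [-0.7, -0.1, 0.6]
opening: 0.502
```

```bash
python3 look.py l4 caddy caddy_rim
```

```text
scene caddy [(0.76, [0.235, -0.27, 0.035]), (0.71, [0.797, 0.01, 0.037]), (0.62, [0.553, -0.107, 0.073]), (0.33, [0.517, -0.015, 0.064])]
top caddy [(0.82, [0.797, 0.011, 0.039]), (0.81, [0.234, -0.272, 0.041]), (0.8, [0.554, -0.106, 0.071])]
scene caddy_rim [(0.93, [0.838, -0.12, 0.077]), (0.93, [0.331, -0.173, 0.073]), (0.67, [0.548, -0.072, 0.21])]
top caddy_rim [(0.96, [0.544, -0.068, 0.205]), (0.87, [0.833, -0.124, 0.076]), (0.75, [0.331, -0.169, 0.074]), (0.16, [0.53, -0.072, -0.001])]
6.2 [ 0.53582734 -0.00370863  0.17354006] [-0.05832629  0.28553828 -0.15306459]
```

View pics/l4.png

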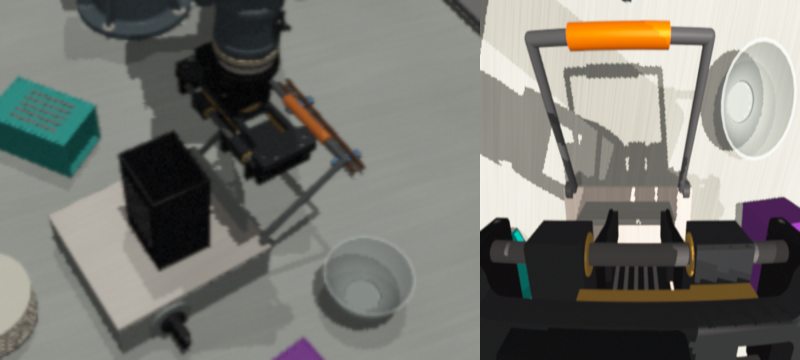

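The caddy stands upright: its origin is at z≈0.072 and its rim at z≈0.207, against 0.070 and 0.210 expected. I'm backing off, going up and over the bar, and down outside it.

Emit:
{"op": "send_rows", "data": {"plan": [[[-0.2,0.9,0,0,0],[-0.2,0.9,0,0,0],[0,0,0.95,0,0],[0,0,0.95,0,0],[0,0,0.95,0,0],[0,0,0,0,0],[-0.35,0.82,0,0,0],[-0.35,0.82,0,0,0],[-0.35,0.82,0,0,0],[-0.35,0.82,0,0,0],[0,0,0,0,0]]]}}

```text
time_s: 7.3
position: [0.4794, 0.1508, 0.2581]
tcp_rot: [[-0.219, 0.976, -0.003], [0.976, 0.219, 0.001], [0.001, -0.003, -1.0]]
force: [0.1, -0.4, -0.2]
opening: 0.499
```

```bash
python3 look.py l5 guard_bar caddy
```

```text
scene guard_bar [(0.88, [0.489, 0.109, 0.15]), (0.64, [0.553, -0.107, 0.074])]
top guard_bar [(0.68, [0.496, 0.11, 0.15]), (0.52, [0.547, -0.069, 0.206])]
scene caddy [(0.93, [0.552, -0.109, 0.076]), (0.73, [0.236, -0.269, 0.037]), (0.69, [0.798, 0.013, 0.036])]
top caddy [(0.96, [0.554, -0.108, 0.068]), (0.74, [0.797, 0.009, 0.039]), (0.72, [0.233, -0.271, 0.041])]
7.7 [0.48222287 0.14791828 0.25891537] [-1.07126676 -0.57050213  0.45230032]
```

View pics/l5.png

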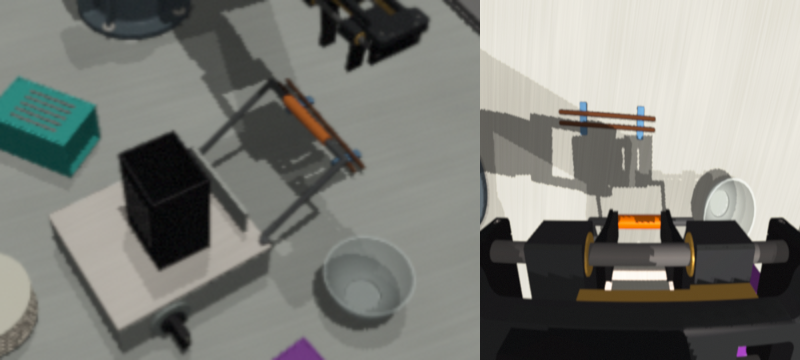

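Emit:
{"op": "send_rows", "data": {"plan": [[[0,0,-0.84,0,0],[0,0,-0.84,0,0],[0,0,-0.84,0,0],[0,0,-0.84,0,0],[0,0,-0.84,0,0],[0,0,0,0,0],[0.043,-0.195,0,0,0],[0.043,-0.195,0,0,0],[0,0,0,0,0]]]}}

```text
time_s: 8.6
position: [0.4858, 0.1361, 0.1344]
tcp_rot: [[-0.215, 0.977, 0.003], [0.977, 0.215, -0.0], [-0.001, 0.003, -1.0]]
force: [-0.3, 0.4, 0.6]
opening: 0.502
```

```bash
python3 look.py l6
```

```text
8.7 [0.48518188 0.13666361 0.13414468] [-0.76467123  0.00573427 -0.09567117]
```

View pics/l6.png

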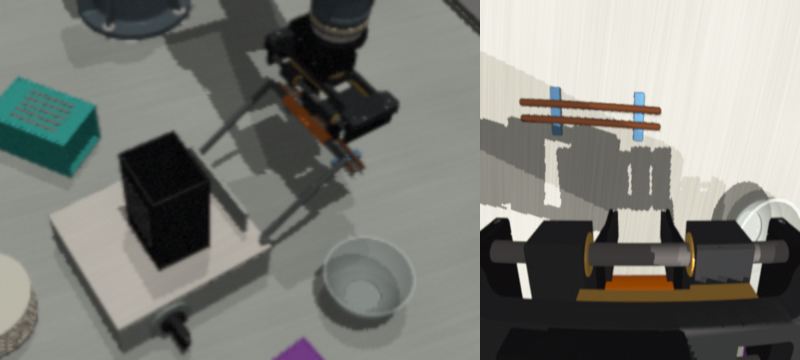

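The fingers are outside the bar, centred on the sleeve and not yet touching it. Pushing it up along its arc.

Emit:
{"op": "send_rows", "data": {"plan": [[[0.043,-0.195,0,0,0],[0.043,-0.195,0,0,0],[0.043,-0.195,0.24,0,0],[0.043,-0.195,0.24,0,0],[0.043,-0.195,0.24,0,0],[0.055,-0.25,0.2,0,0],[0.055,-0.25,0.2,0,0],[0.055,-0.25,0.2,0,0],[0.066,-0.3,0.17,0,0],[0.066,-0.3,0.17,0,0],[0.066,-0.3,0.17,0,0],[0,0,0,0,0]]]}}

```text
time_s: 9.9
position: [0.5025, 0.0566, 0.1884]
tcp_rot: [[-0.215, 0.977, 0.001], [0.977, 0.215, -0.001], [-0.001, 0.001, -1.0]]
force: [-0.5, -0.1, -0.7]
opening: 0.495
```

```bash
python3 look.py l7 guard_bar
```

```text
scene guard_bar [(0.71, [0.507, 0.037, 0.208])]
top guard_bar []
10.15 [0.50133795 0.0580572  0.18742116] [0.6103154  0.10599417 0.05799263]
```

View pics/l7.png

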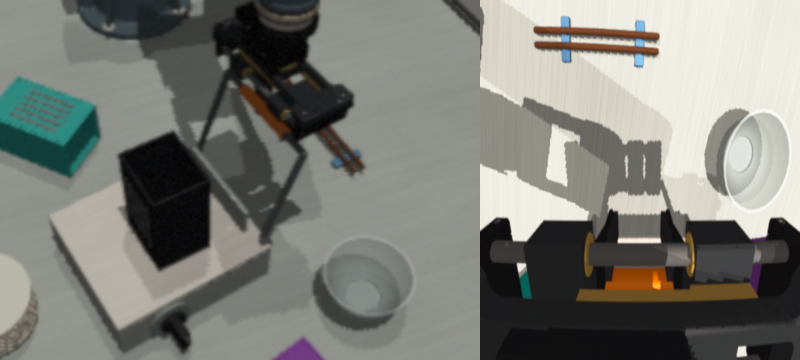

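Emit:
{"op": "send_rows", "data": {"plan": [[[0.057,-0.26,0.08,0,0],[0.057,-0.26,0.07,0,0],[0.057,-0.26,0.06,0,0],[0.057,-0.26,0.05,0,0],[0.057,-0.26,0.04,0,0],[0.057,-0.26,0.02,0,0],[0.021,-0.098,0,0,0],[0.021,-0.098,0,0,0],[0,0,0,0,0]]]}}

```text
time_s: 11.05
position: [0.5135, 0.0055, 0.1976]
tcp_rot: [[-0.216, 0.976, 0.001], [0.976, 0.216, 0.0], [0.0, 0.001, -1.0]]
force: [0.6, 1.7, 0.8]
opening: 0.502
```

```bash
python3 look.py l8 guard_bar
```

```text
scene guard_bar [(0.81, [0.52, -0.011, 0.215])]
top guard_bar []
11.3 [0.51323719 0.00545075 0.19744657] [ 0.59723003 -0.03259803 -0.54891515]
```

View pics/l8.png

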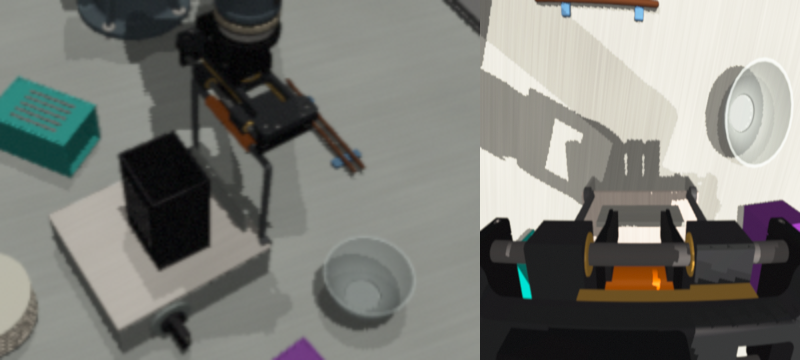

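Nearly there, about 3 mm short of the stop by my estimate. Nudging in small steps until the force rises.

Emit:
{"op": "send_rows", "data": {"plan": [[[0.014,-0.065,0,0,0],[0.014,-0.065,0,0,0],[0,0,0,0,0],[0,0,0,0,0]]]}}

```text
time_s: 11.7
position: [0.5132, 0.0051, 0.1975]
tcp_rot: [[-0.215, 0.977, -0.002], [0.976, 0.215, 0.006], [0.007, -0.0, -1.0]]
force: [-0.5, 11.7, 3.1]
opening: 0.502
```

The force rose to 11.7 N with no motion, so the bar is against its stop. Backing straight off, then up.

Emit:
{"op": "send_rows", "data": {"plan": [[[-0.043,0.195,0,0,0],[-0.15,0.7,0,0,0],[-0.2,0.9,0,0,0],[-0.2,0.9,0,0,0],[-0.2,0.9,0.5,0,0],[-0.2,0.9,0.9,0,0],[-0.2,0.9,0.9,0,0],[-0.2,0.9,0.9,0,0],[-0.2,0.9,0,0,0],[0,0,0,0,0],[0,0,0,0,0],[0,0,0,0,0]]]}}

```text
time_s: 12.9
position: [0.4662, 0.2165, 0.2929]
tcp_rot: [[-0.216, 0.976, -0.001], [0.976, 0.216, -0.001], [-0.001, -0.001, -1.0]]
force: [0.7, -0.1, 0.2]
opening: 0.497
```

```bash
python3 look.py l9 guard_bar guard_hinge caddy caddy_rim plates bowl chopsticks; python3 - <<'E'
from rig import imaging
import cv2
cv2.imwrite("pics/top9.png",cv2.resize(imaging.capture("top")["img"][90:310,160:450],None,fx=2.5,fy=2.5))
E
```

```text
scene guard_bar [(0.69, [0.519, -0.015, 0.213]), (0.46, [0.549, -0.073, 0.208]), (0.37, [0.533, -0.074, 0.002])]
top guard_bar [(0.78, [0.519, -0.013, 0.216]), (0.25, [0.517, -0.014, 0.062])]
scene guard_hinge [(0.58, [0.517, -0.013, 0.064]), (0.46, [0.534, -0.078, 0.005])]
top guard_hinge [(0.72, [0.52, -0.013, 0.066]), (0.66, [0.693, 0.118, 0.004])]
scene caddy [(0.94, [0.553, -0.109, 0.074]), (0.89, [0.797, 0.012, 0.04]), (0.62, [0.233, -0.27, 0.038])]
top caddy [(0.95, [0.553, -0.109, 0.073]), (0.88, [0.794, 0.008, 0.036]), (0.64, [0.23, -0.268, 0.038])]
scene caddy_rim [(0.8, [0.547, -0.07, 0.208]), (0.75, [0.838, -0.126, 0.075]), (0.66, [0.331, -0.171, 0.077])]
top caddy_rim [(0.89, [0.542, -0.069, 0.209]), (0.89, [0.335, -0.172, 0.078]), (0.69, [0.835, -0.123, 0.076])]
scene plates [(0.78, [0.557, -0.359, -0.002]), (0.46, [0.55, -0.07, 0.21])]
top plates [(0.92, [0.551, -0.358, 0.002])]
scene bowl [(0.74, [0.694, 0.114, -0.0]), (0.17, [0.553, -0.109, 0.076])]
top bowl [(0.84, [0.692, 0.114, 0.001])]
scene chopsticks [(0.94, [0.468, 0.204, 0.002])]
top chopsticks [(0.95, [0.472, 0.205, -0.0])]
14.05 [0.46630533 0.21750738 0.29356747] [ 0.33894398  0.31958385 -0.53457512]
```

View pics/l9.png

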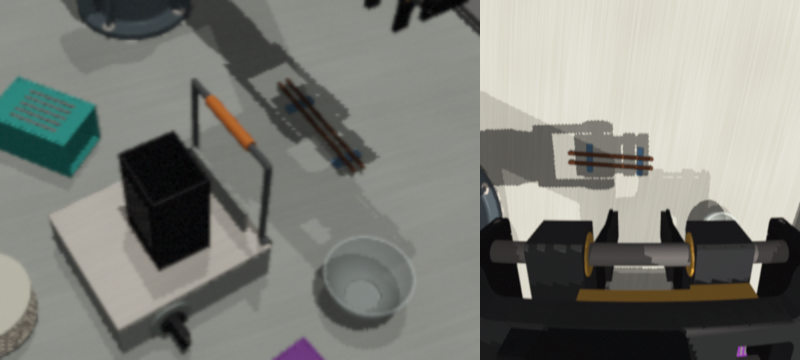

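View pics/top9.png

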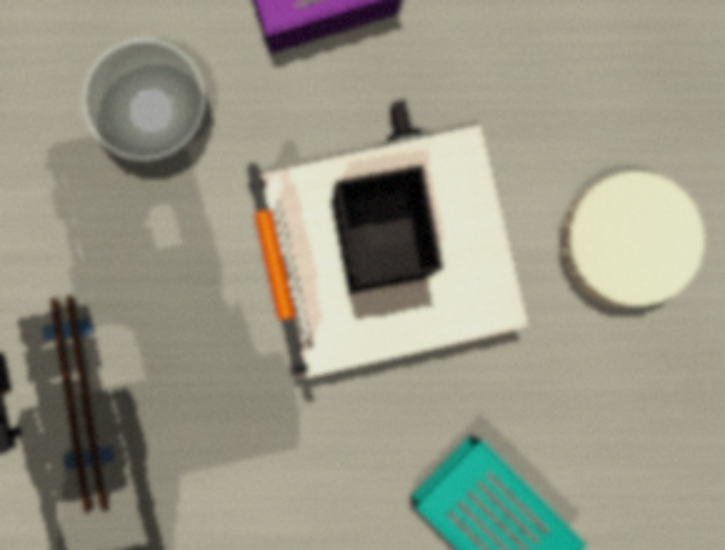

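The caddy stands upright on the shelf, and the guard bar is vertically above its hinge at z≈0.215 (0.216 expected). The bowl, plates and chopsticks haven't moved and the knob looks unchanged. The robot is clear of everything, so I'm handing in.

```bash
python3 -c "
from rig import bot
print(bot.hand_in())"
```

```text
the job is handed in; nothing more can be done
None
```

The black caddy is back upright on the shelf, and the orange-sleeved guard bar was then pushed up to its stop. I used only half-closed fingertips to push, gripped nothing, and handed the job in at about 14 s.

- **Caddy:** I pushed it at the rim towards the shelf's -y until it dropped onto its base. The final check put its origin at z≈0.073 and its rim at z≈0.208, against 0.070 and 0.210 expected.
- **Guard bar:** I pushed it from outside along its arc. At the end the force rose to about 12 N with no further movement. With the robot clear, the bar sits directly above its hinge within the 4 mm measuring error, at z≈0.215 against 0.216 expected.
- **Everything else:** The plates, bowl and chopsticks were where they started within measurement error. The knob looked unchanged in the pictures, but the networks can't measure it, so I judged that by eye.

No check failed. The networks gave a few low-confidence false reports of the bar, the hinge and other things, which I discarded after comparing them with the pictures.

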